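# Shut the square type box and open the long one

## Task

I have finished with the square wooden type box, whose lid stands popped up: press the lid down so that its push-push latch catches and it stays shut. I need the long narrow wooden box, which is shut: press its lid in and let go, so that it pops up, and leave it open. Look at both lids afterwards and press again if one has not ended up that way.

Things in the scene. Friction and masses are not known exactly. Their poses are not given: they have to be found in the camera images.
- square_lid (a joint): Lid hinge of the square wooden box (130 x 130 x 60 mm high, fixed; pale lid set between 8 mm walls). Rad: 0 = shut, flush with the rim; 0.38 = popped up, as it starts; -0.072 = pressed to its stop. Push-push: pressing to the stop and letting go changes popped up to shut or shut to popped up; stopping short may change nothing. Spring about 3 N at the press point, up to 8 N on the way if brisk.
- square_press (a point): Press point of the square box: brass disc, 22 mm across, on the lid's top, 40 mm in from the free edge, 74 mm from the hinge line (6 mm below the flush top). Moves with the lid: height 60 mm shut, about 87 mm popped up, 55 mm at the stop. z axis square to the lid and out of the box, x along the lid to the hinge, y parallel to the hinge.
- long_lid (a joint): Lid hinge of the long narrow wooden box (190 x 76 x 60 mm high, fixed; pale lid set between 8 mm walls, hinged at one short end). Rad: 0 = shut, flush, as it starts; 0.38 = popped up, free edge some 64 mm up; -0.046 = pressed to its stop. The same push-push latch. Spring about 3 N at the press point, up to 8 N on the way if brisk.
- long_press (a point): Press point of the long box: brass disc, 22 mm across, on the lid's top, 40 mm in from the free edge, 134 mm from the hinge line (6 mm below the flush top). Moves with the lid: height 60 mm shut, about 109 mm popped up, 54 mm at the stop. z axis square to the lid and out of the box, x along the lid to the hinge.
Not all that is in view belongs to the job. Leave any red look-alike of the part that bears square_lid alone.

How it is judged (in metres and radians):
At the end, for the whole second after the job is handed in: the square box's lid is caught shut (within 0.03 rad of flush), the long box's lid stands popped up (beyond 0.28 rad), and both lids are at rest (value of joint square_lid between -0.03 and 0.03 rad and value of joint long_lid above 0.28 rad and velocity of joint each of square_lid, long_lid below 0.05 rad/s); the robot touches nothing.
It also fails if it takes over 38 s, if anything falls off the work surface, if the arm or the gripper's body presses on something with over 40 N, if the wrist force passes 120 N, or if a joint passes its speed limit or range.

## Robot

A 7-joint arm with a two-finger parallel gripper is mounted at the origin on the work surface. World frame = base frame: x ahead of the robot, y to its left, z up, the work surface at z = 0. Lengths are in mm, angles in rad, forces in N, time in s.
With the tool pointing down it reaches from about 425 to 825 mm from the base axis. Payload 3.6 kg.
Tool frame: the origin (TCP) lies midway between the tips of the shut fingers; the grasp point (between the pads) lies 19 mm behind it; z points along the fingers, y is the direction in which the jaws open and shut (so a half turn about z gives the same grasp; the last joint's range is limited). The gripper opens to 85 mm and grips with 20 to 120 N. Pads are 22 mm wide; open, the fingers measure 114 mm over their backs; the gripper's body (76 mm by 85 mm) begins 54 mm behind the grasp point. The pads swing forward as they close: fully open they stand 13 mm farther back than shut.
Start: joints at [1.143, 0.615, -0.013, 1.423, 0.008, 1.103, -0.04], TCP at [254.208, -598.196, 194.997] pointing down, gripper open.
Joint ranges: [-3.12, 3.12], [-0.3, 2.06], [-1.34, 1.32], [0.26, 2.42], [-1.36, 4.5], [0.01, 1.98], [-2.84, 2.84]. Speed limits (rad/s): [2.79, 2.79, 3.14, 3.14, 3.14, 3.14, 3.14].

## Interface

Orientations are given as a unit quaternion [w, x, y, z].
In Python, from bench import bot gives the robot as it stands. The module is installed in compiled form; this text tells all that it offers.
- The arm moves only by the tool carry_out, never from a script. Its argument "commands" is a list of rows, each an object of numbers: "tx", "ty", "tz": the shift along the tool's x, y, z in m; "twist": the turn about the tool's z in degrees. In form: [{"tx": .., "ty": .., "tz": .., "twist": ..}, ...]. A call has 1 to 10 rows; each row is the pose to reach, as a shift and turn from the pose commanded when the call began, along the tool's axes at that moment; what a row does not reach only later rows make up. A row lasts 1/8 s, in which the tool goes at most 62.5 mm and 10.7 degrees, less where a joint would pass 70% of its speed; a pose out of reach is approached as far as the arm can. A call with a gripper value outside its range is refused whole. "grip" is the opening, from 0 (shut) to 1 (fully open), set as the call begins (left out, the last holds). The fingers move at their own pace and stop on an object; "force" is the grip in N (left out, the last holds). Time passes only in rows, so rows that repeat a pose let the fingers close. It gives the time, the measured TCP pose, the force and the opening at its end, in the units of the state.
- bot.state(): the state, without advancing time (a new reading comes with each control period).
- bot.snapshot(name): name is "scene" or "top" or "wrist"; returns the picture (420x560x3 uint8, blue, green, red); there is no depth.
- bot.camera_info(name): a dict with "mtx" (3x3 intrinsics, pixels), "dist" ([k1, k2, p1, p2, k3] as OpenCV has them; the pictures are not rectified), "rvec" (rotation vector, rad) and "tvec" (3), from world to camera coordinates, as OpenCV has them. Camera axes: x right, y down, z forward; pixel columns grow to the right and rows downward; lengths in mm; the calibration is good to about 2 mm. A picture is of the moment at which its call begins: read the wrist's pose just before it. camera_info takes no time and is no camera call; for the wrist camera it gives the pose at the moment of the call.
- bot.hand_in(): hands the job in, once; it reports no verdict.
The state is a dict: "time_s": time; "qpos": joint angles; "dq": joint speeds; "joint_torque": joint torques, N m; "position": TCP position; "orientation": TCP orientation; "wrist_force": force on the tool from outside, world axes, zero at the start; "moment": the same for the moment, N m; "width": finger opening in mm.
Only numpy, scipy, OpenCV 4.12 (cv2) and the standard library are available. Lean on these libraries where they do the work, as an engineer would, in place of code of your own. Each camera call takes 0.05 s, during which the arm holds its last target.

## Working session

There is one attempt and no reset: what is moved stays moved. The work goes in short steps, Python scripts to look and compute and a tool call to move; the robot and the scene stay as the last step left them, time stands still between calls to the robot, and variables do not carry over. Pictures are saved under pics/ and viewed, and the job is handed in when it is done.

Besides the shell and the picture viewer there is one more tool, called by a JSON object that holds its "method" and its "body". carry_out: Moves the arm, as the interface text tells. Its arguments: {"type":"object","properties":{"commands":{"type":"array"},"grip":{"type":"number"},"force":{"type":"number"}},"required":["commands"]}

```bash
mkdir -p pics
python3 - <<'E'
from bench import bot
import cv2
s=bot.state();print(s)
for n in("scene","top","wrist"):
    cv2.imwrite(f"pics/{n}0.png",bot.snapshot(n)); print(n,bot.camera_info(n))
E
```

```text
{'time_s': 0.0, 'qpos': array([ 1.14247463,  0.615928  , -0.01261894,  1.42496463,  0.00811257,
        1.10343547, -0.04041543]), 'dq': array([ 7.43772850e-04, -1.59595685e-03, -6.46121475e-04, -7.41653363e-04,
        6.14210240e-06,  1.87591807e-04, -4.44599345e-04]), 'joint_torque': array([-1.47132441e-04, -4.69214523e+01,  2.59263190e-01, -1.71034527e+01,
        9.96600691e-03,  9.46428103e-03,  4.47524044e-06]), 'position': array([ 253.86216571, -597.39407656,  193.81083907]), 'orientation': array([-1.31014536e-03,  9.79878409e-01,  1.99590837e-01, -2.92988780e-04]), 'wrist_force': array([ 0.02853418,  0.04150706, -0.22792465]), 'moment': array([-0.01413554,  0.02101089, -0.01908823]), 'width': 85.34137662859399}
scene {'mtx': array([[478.7932649 ,   0.        , 277.6916057 ],
       [  0.        , 478.7932649 , 212.23522686],
       [  0.        ,   0.        ,   1.        ]]), 'dist': array([-0.04315401,  0.        ,  0.        ,  0.        ,  0.        ]), 'rvec': array([ 1.06006188,  2.39034013, -1.0067577 ]), 'tvec': array([ 286.92516245, -188.55398212, 1218.94822907])}
top {'mtx': array([[440.76512045,   0.        , 285.66816161],
       [  0.        , 440.76512045, 205.57138205],
       [  0.        ,   0.        ,   1.        ]]), 'dist': array([-0.04578094,  0.        ,  0.        ,  0.        ,  0.        ]), 'rvec': array([ 2.19685851, -2.1494325 ,  0.09004113]), 'tvec': array([  3.89684378, 466.82807035, 891.39727566])}
wrist {'mtx': array([[364.28026839,   0.        , 274.53615723],
       [  0.        , 364.28026839, 215.81024801],
       [  0.        ,   0.        ,   1.        ]]), 'dist': array([-0.02369221,  0.        ,  0.        ,  0.        ,  0.        ]), 'rvec': array([-2.41789738,  1.59989876,  0.22901721]), 'tvec': array([-649.02960635,  -36.18519339,  379.27282446])}
```

View pics/scene0.png

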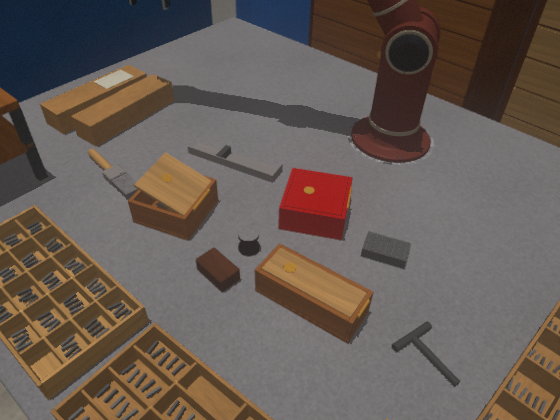

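View pics/top0.png

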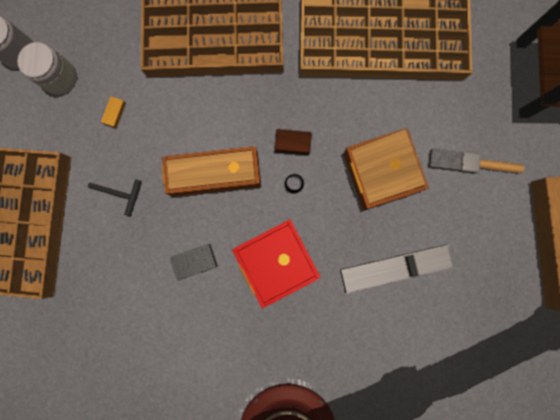

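View pics/wrist0.png

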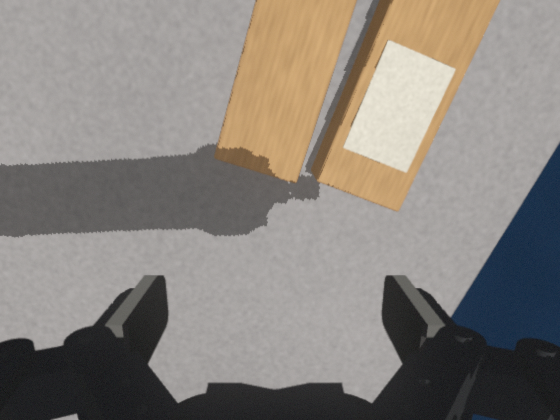

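The scene and top pictures show the square box at top (387,167) with its disc near (395,164), and at scene (167,178). The long box's disc is at top (234,168) and scene (290,268). The red look-alike is at top (276,263). I'll locate the two wooden boxes' discs across both views.

```bash
cat > h.py <<'E'
import cv2,numpy as np
from bench import bot
def disc(img,c,r=14,s=170):
    hsv=cv2.cvtColor(img,cv2.COLOR_BGR2HSV)
    x,y=c;sub=hsv[y-r:y+r,x-r:x+r].astype(int)
    return sub
def ray(n,uv):
    i=bot.camera_info(n);R=cv2.Rodrigues(i['rvec'])[0]
    p=cv2.undistortPoints(np.array([[uv]],float),i['mtx'],i['dist'])[0,0]
    return -R.T@i['tvec'],R.T@np.array([p[0],p[1],1])
def plane(n,uv,z):
    o,d=ray(n,uv);return o+d*(z-o[2])/d[2]
def tri(a,b):
    (o1,d1),(o2,d2)=a,b
    t=np.linalg.lstsq(np.c_[d1,-d2],o2-o1,rcond=None)[0]
    p,q=o1+t[0]*d1,o2+t[1]*d2
    return (p+q)/2,np.linalg.norm(p-q)
def proj(n,P):
    i=bot.camera_info(n);return cv2.projectPoints(np.array([P],float),i['rvec'],i['tvec'],i['mtx'],i['dist'])[0][0,0]
E
python3 - <<'E'
from h import *
t=cv2.imread('pics/top0.png');s=cv2.imread('pics/scene0.png')
for im,c in((t,(395,164)),(t,(234,168)),(s,(167,178)),(s,(290,268))):
    x,y=c;h=cv2.cvtColor(im,cv2.COLOR_BGR2HSV)
    print(h[y,x],h[y-12,x],h[y+12,x],h[y,x+12],h[y,x-12])
def crop(im,c,r,f):
    x,y=c;return cv2.resize(im[y-r:y+r,x-r:x+r],(390,290 if 0 else 390),interpolation=cv2.INTER_CUBIC)
cv2.imwrite('pics/crop.png',np.hstack([crop(t,(387,167),50,4),crop(s,(173,195),50,4)]))
for k,a,im in(('t',[(395,164),(234,168)],t),('s',[(167,178),(290,268)],s)):
  for x,y in a:
    h=cv2.cvtColor(im,cv2.COLOR_BGR2HSV)[y-14:y+14,x-14:x+14]
    ref=h[12:17,12:17].reshape(-1,3)
    m=(h[...,1]>np.median(ref[:,1])-25)&(h[...,0]>np.median(ref[:,0])-2.5)&(abs(h[...,2].astype(int)-np.median(ref[:,2]))<45)
    n,l,st,ce=cv2.connectedComponentsWithStats(m.astype(np.uint8)); j=l[14,14]
    print(k,ce[j]+[x-14,y-14],st[j])
E
```

```text
[ 18 197 177] [ 16 156 172] [ 16 158 157] [ 16 154 167] [ 16 155 160]
[ 19 194 226] [ 16 152 191] [ 16 154 174] [ 16 155 184] [ 16 153 185]
[ 18 179 165] [ 16 130 153] [ 17 132 155] [ 16 130 149] [ 16 131 166]
[ 19 179 175] [ 16 130 151] [ 16 134 164] [ 17 134 162] [ 16 134 171]
t [395.04761905 163.35238095] [  9   8  11  12 105]
t [233.30275229 166.58715596] [  8   7  12  12 109]
s [166.7027027  177.63513514] [ 9 10 11  9 74]
s [289.5        267.10204082] [ 8  9 12 10 98]
```

View pics/crop.png

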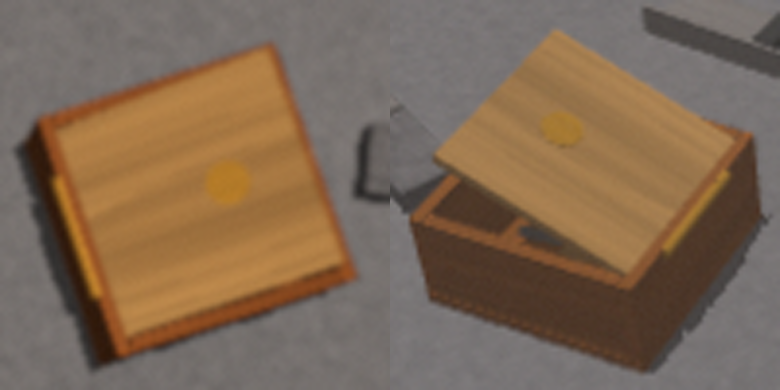

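The crops show the disc cleanly. The brass hinge strip is on the left in the top view, so the free edge faces right, toward −y.

Run:
```python
from h import *
sq=tri(ray('top',(395.05,163.35)),ray('scene',(166.7,177.6)))
lo=tri(ray('top',(233.3,166.6)),ray('scene',(289.5,267.1)))
print(sq,lo, plane('top',(395.05,163.35),87),plane('top',(233.3,166.6),60))
# hinge strip dir: crop px/3.9 + (337,117)
a=plane('top',(337+55/3.9,117+178/3.9),54);b=plane('top',(337+97/3.9,117+296/3.9),54);print('strip',a,b)
s=bot.state();p=s['position'];from scipy.spatial.transform import Rotation as R
q=s['orientation'];r=R.from_quat([q[1],q[2],q[3],q[0]])
print(r.as_matrix().round(3))
for P in(sq[0],lo[0]): print(P,np.hypot(*P[:2]), r.inv().apply(P-p))
```

```text
(array([ 546.60140552, -195.49601743,   90.77454882]), np.float64(0.4820164666293625)) (array([538.08277892, 119.84572193,  64.53787277]), np.float64(0.6100204138509985)) [ 547.49672629 -196.59747432   87.        ] [539.0690039  120.19093045  60.        ]
strip [ 553.23995453 -115.89140317   54.        ] [ 492.40963236 -137.94744199   54.        ]
[[ 0.92   0.391 -0.001]
 [ 0.391 -0.92   0.002]
 [-0.    -0.002 -1.   ]]
[ 546.60140552 -195.49601743   90.77454882] 580.5099390578405 [ 426.59683029 -255.41753892  103.82822312]
[538.08277892 119.84572193  64.53787277] 551.2676972573363 [ 542.11391982 -548.91137511  130.63331405]
```

Both triangulated points are about 4 mm above the given heights, which fits the calibration error. I'll use the top ray at the given heights. With the lid shut, the square disc should sit near (550, −204). First I shut the fingers and go above it.

{"method": "carry_out", "body": {"commands": [{"tx": 0.04,"ty": -0.023,"tz": 0,"twist": 0},{"tx": 0.09,"ty": -0.052,"tz": 0.005,"twist": 0},{"tx": 0.14,"ty": -0.082,"tz": 0.012,"twist": 0},{"tx": 0.19,"ty": -0.111,"tz": 0.02,"twist": 0},{"tx": 0.24,"ty": -0.14,"tz": 0.03,"twist": 0},{"tx": 0.29,"ty": -0.17,"tz": 0.04,"twist": 0},{"tx": 0.34,"ty": -0.199,"tz": 0.05,"twist": 0},{"tx": 0.385,"ty": -0.225,"tz": 0.06,"twist": 0},{"tx": 0.426,"ty": -0.249,"tz": 0.07,"twist": 0},{"tx": 0.426,"ty": -0.249,"tz": 0.075,"twist": 0}], "grip": 0, "force": 40}}

```text
time_s: 1.4
position: [551.5, -195.9, 119.1]
orientation: [-0.002, 0.979, 0.204, 0.001]
wrist_force: [-0.2, -0.9, -0.1]
width: 0.2
```

```bash
python3 - <<'E'
from h import *
s=bot.state();print(s['time_s'],s['position'],s['orientation'],s['wrist_force'],s['width'])
cv2.imwrite('pics/top1.png',np.vstack([bot.snapshot('scene')[80:260,80:360],bot.snapshot('top')[80:260,280:560]]).repeat(2,0).repeat(2,1)[:720])
cv2.imwrite('pics/w1.png',bot.snapshot('wrist'))
E
python3 -c "
import cv2;i=cv2.imread('pics/top1.png');cv2.imwrite('pics/top1b.png',cv2.resize(i,None,fx=.8,fy=.8))"
```

```text
1.4 [ 551.53684283 -195.92979331  119.07586134] [-2.01105217e-03  9.78900585e-01  2.04325650e-01  7.92832661e-04] [-0.23365247 -0.88149198 -0.08195723] 0.1967223646519492
```

View pics/top1b.png

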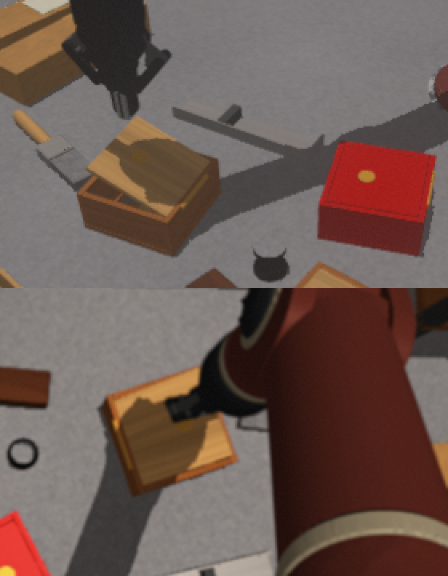

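View pics/w1.png

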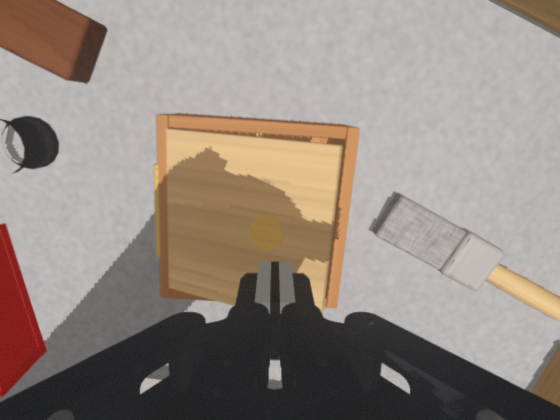

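The wrist view shows the disc at (266,232) and the lid still popped up. The tool is just behind the disc, seen in perspective. I'll cross-check the disc with the wrist ray.

Run:
```python
from h import *
s=bot.state();print(s['position'],s['dq'].round(3))
print(plane('wrist',(266,232),87),tri(ray('wrist',(266,232)),ray('top',(395.05,163.35))))
```

```text
[ 547.89006842 -203.49077872  119.56027381] [ 0.022 -0.014  0.015 -0.006 -0.002  0.003 -0.001]
[ 544.71676997 -199.21964002   87.        ] (array([ 546.4310821 , -197.2573514 ,   90.80638219]), np.float64(3.179963885017603))
```

The views agree to about 3 mm: the disc is at (546,−198) popped, about (549,−205) shut, and the tool is at (548,−203.5). Pressing now.

{"method": "carry_out", "body": {"commands": [{"tx": 0,"ty": 0,"tz": 0.02,"twist": 0},{"tx": 0,"ty": 0,"tz": 0.035,"twist": 0},{"tx": 0,"ty": 0,"tz": 0.045,"twist": 0},{"tx": 0,"ty": 0,"tz": 0.053,"twist": 0},{"tx": 0,"ty": 0,"tz": 0.06,"twist": 0},{"tx": 0,"ty": 0,"tz": 0.063,"twist": 0},{"tx": 0,"ty": 0,"tz": 0.064,"twist": 0}]}}

```text
time_s: 2.42
position: [549.0, -202.4, 56.0]
orientation: [-0.0, 0.98, 0.2, 0.0]
wrist_force: [-0.5, -0.4, 0.2]
width: 0.2
```

{"method": "carry_out", "body": {"commands": [{"tx": 0,"ty": 0,"tz": 0.002,"twist": 0},{"tx": 0,"ty": 0,"tz": 0.003,"twist": 0},{"tx": 0,"ty": 0,"tz": 0.003,"twist": 0}]}}

```text
time_s: 2.8
position: [549.2, -202.5, 53.2]
orientation: [0.0, 0.98, 0.2, 0.0]
wrist_force: [0.4, 0.5, 1.6]
width: 0.3
```

Run:
```python
from h import *
s=bot.state();print(s['position'],s['wrist_force'],s['time_s'])
cv2.imwrite('pics/s2.png',cv2.resize(bot.snapshot('scene')[110:260,90:290],(800,600)))
```

```text
[ 549.18520021 -202.51907672   53.21527864] [0.35733059 0.47888412 1.5680736 ] 2.8
```

View pics/s2.png

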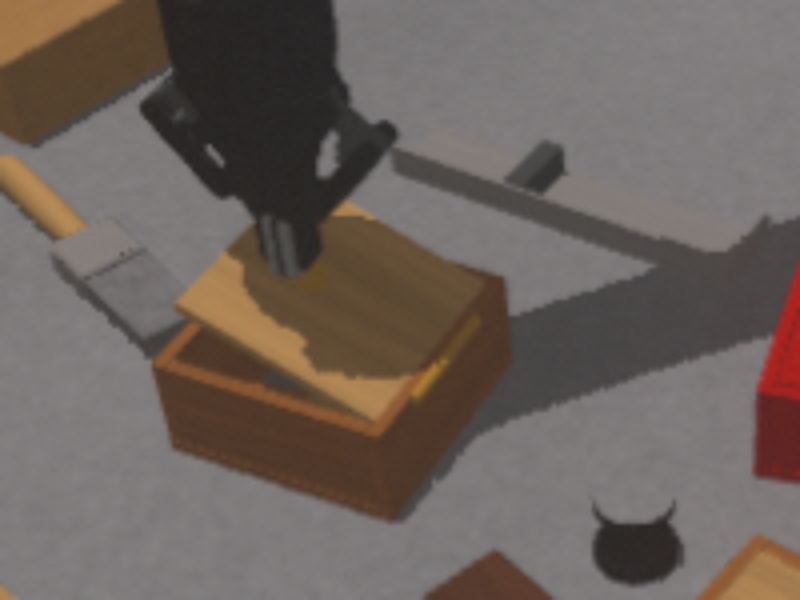

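The crop shows the fingertips at about (285,270), which is scene (161,177), just touching a lid that is still up. The reported TCP height is 53 mm, so I'll check this.

Run:
```python
from h import *
for P in((549,-202.5,53),(549,-202.5,87),(546.5,-197,87),(549,-205,60)): print(P,proj('scene',P),(proj('scene',P)-[90,110])*4)
s=bot.state();print(s['position'],s['qpos'],s['wrist_force'],s['joint_torque'].round(2))
cv2.imwrite('pics/w2.png',bot.snapshot('wrist'))
cv2.imwrite('pics/s3.png',cv2.resize(bot.snapshot('scene')[110:260,90:290],(800,600)))
```

```text
(549, -202.5, 53) [166.05552136 190.88230077] [304.22208544 323.52920309]
(549, -202.5, 87) [163.66820116 178.06497417] [294.67280463 272.25989666]
(546.5, -197, 87) [166.40405164 178.68092909] [305.61620657 274.72371636]
(549, -205, 60) [164.79572272 187.74511471] [299.18289089 310.98045883]
[ 549.18995507 -202.45116111   53.22611455] [ 0.33461546  0.6835121  -0.02996531  1.7663739   0.02951712  0.69146941
 -0.88024619] [-0.18100774 -0.16788013  0.6393631 ] [-1.000e-01 -4.424e+01 -3.000e-02 -1.191e+01 -4.000e-02  5.000e-02
 -0.000e+00]
```

View pics/w2.png

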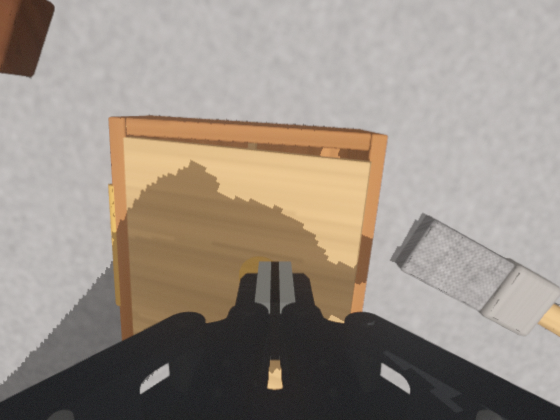

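View pics/s3.png

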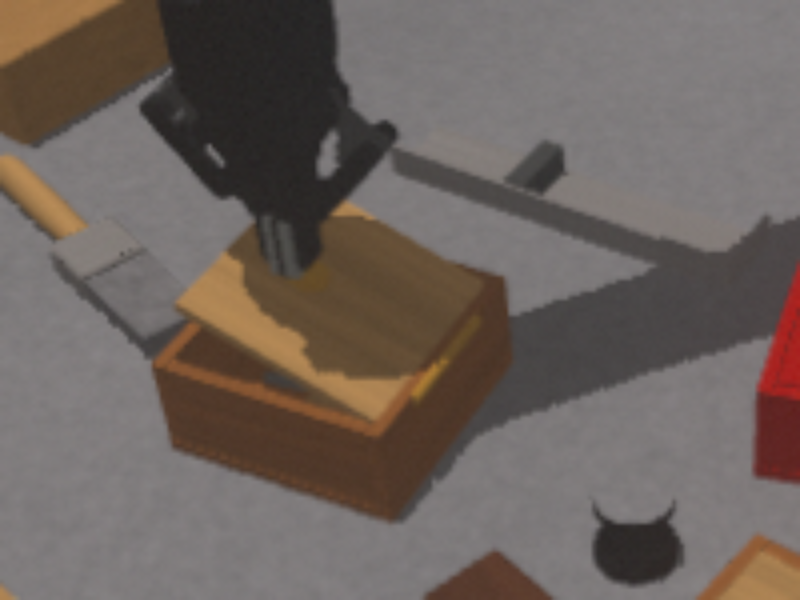

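Projecting the pose shows that the visible tips are about 34 mm higher than the reported TCP, and the same held in the earlier picture. The readout is offset in z, so I'll go by the picture and the force instead. Continuing down in small steps.

{"method": "carry_out", "body": {"commands": [{"tx": 0,"ty": 0,"tz": 0.005,"twist": 0},{"tx": 0,"ty": 0,"tz": 0.01,"twist": 0},{"tx": 0,"ty": 0,"tz": 0.015,"twist": 0},{"tx": 0,"ty": 0,"tz": 0.02,"twist": 0},{"tx": 0,"ty": 0,"tz": 0.024,"twist": 0},{"tx": 0,"ty": 0,"tz": 0.024,"twist": 0}]}}

```text
time_s: 3.7
position: [548.6, -202.3, 28.6]
orientation: [-0.0, 0.98, 0.2, -0.0]
wrist_force: [-0.7, -0.8, 3.1]
width: 0.2
```

Run:
```python
from h import *
s=bot.state();print(s['position'],s['wrist_force'],s['time_s'])
cv2.imwrite('pics/s4.png',cv2.resize(bot.snapshot('scene')[110:260,90:290],(800,600)))
```

```text
[ 548.58543057 -202.33325095   28.60553972] [-0.67663748 -0.82178538  3.12063682] 3.7
```

View pics/s4.png

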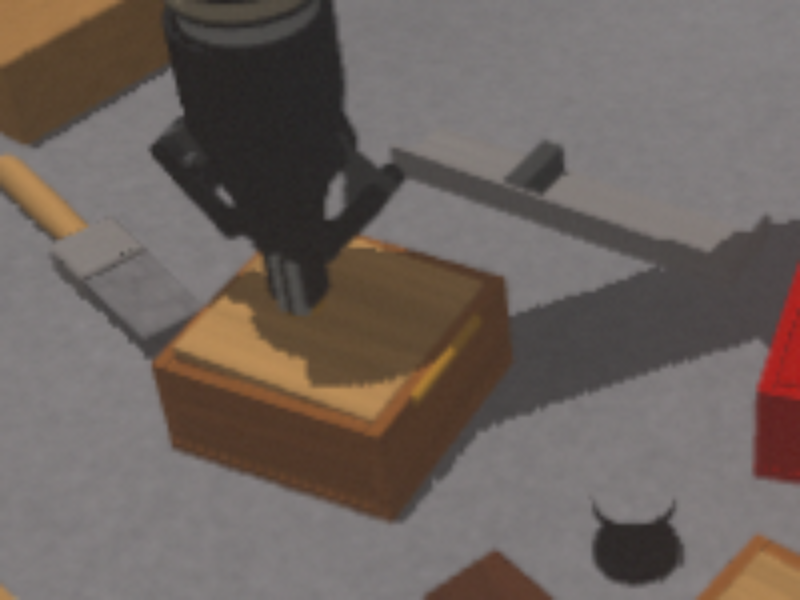

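The lid is nearly flush and the force is 3 N as expected, so the tip offset is confirmed. Continuing to the stop.

{"method": "carry_out", "body": {"commands": [{"tx": 0,"ty": 0,"tz": 0.004,"twist": 0},{"tx": 0,"ty": 0,"tz": 0.007,"twist": 0},{"tx": 0,"ty": 0,"tz": 0.009,"twist": 0},{"tx": 0,"ty": 0,"tz": 0.009,"twist": 0}]}}

```text
time_s: 4.25
position: [548.8, -202.5, 19.8]
orientation: [-0.0, 0.98, 0.2, -0.0]
wrist_force: [0.3, -2.7, 2.6]
width: -0.1
```

{"method": "carry_out", "body": {"commands": [{"tx": 0,"ty": 0,"tz": 0.002,"twist": 0},{"tx": 0,"ty": 0,"tz": 0.003,"twist": 0},{"tx": 0,"ty": 0,"tz": 0.003,"twist": 0}]}}

```text
time_s: 4.62
position: [548.9, -202.5, 18.7]
orientation: [0.0, 0.98, 0.2, 0.0]
wrist_force: [-2.6, -2.4, 12.7]
width: 0.2
```

The force has risen to 12.7 N at a reading of z = 18.7 with a true height of about 55, so this is the stop and the offset is about 36 mm. Letting go upward.

{"method": "carry_out", "body": {"commands": [{"tx": 0,"ty": 0,"tz": -0.01,"twist": 0},{"tx": 0,"ty": 0,"tz": -0.025,"twist": 0},{"tx": 0,"ty": 0,"tz": -0.05,"twist": 0},{"tx": 0,"ty": 0,"tz": -0.08,"twist": 0},{"tx": 0,"ty": 0,"tz": -0.1,"twist": 0},{"tx": 0,"ty": 0,"tz": -0.1,"twist": 0}]}}

```text
time_s: 5.38
position: [550.2, -202.2, 118.9]
orientation: [0.001, 0.98, 0.2, 0.002]
wrist_force: [0.5, -0.2, 0.4]
width: -0.4
```

Run:
```python
from h import *
s=bot.state();print(s['position'],s['wrist_force'],s['time_s'])
cv2.imwrite('pics/s5.png',cv2.resize(bot.snapshot('scene')[110:260,90:290],(800,600)))
t=np.array([537,120.,95]);t[:2]+=0
from scipy.spatial.transform import Rotation as R
q=s['orientation'];r=R.from_quat([q[1],q[2],q[3],q[0]])
# long box axis from top picture
im=cv2.imread('pics/top0.png');h=cv2.cvtColor(im,cv2.COLOR_BGR2HSV)
m=((h[...,0]>5)&(h[...,0]<25)&(h[...,1]>100)).astype(np.uint8);n,l,st,ce=cv2.connectedComponentsWithStats(m);k=l[175,200]
box=cv2.boxPoints(cv2.minAreaRect(np.argwhere(l==k)[:,::-1].astype(np.float32)));W=[plane('top',b,60)[:2].round(0) for b in box];print(box,W)
D=plane('top',(233.3,166.6),60);print(D);
print(r.inv().apply(np.array([D[0],D[1],s['position'][2]])-s['position']))
```

```text
[ 550.16291124 -202.17317277  118.88858523] [ 0.49239324 -0.18234413  0.39780961] 5.375
[[159.80486 156.24393]
 [255.9512  145.561  ]
 [260.5122  186.60977]
 [164.36584 197.2927 ]] [array([557., 269.]), array([583.,  76.]), array([500.,  65.]), array([474., 256.])]
[539.0690039  120.19093045  60.        ]
[ 1.16046686e+02 -3.00956502e+02 -2.00843811e-01]
```

View pics/s5.png

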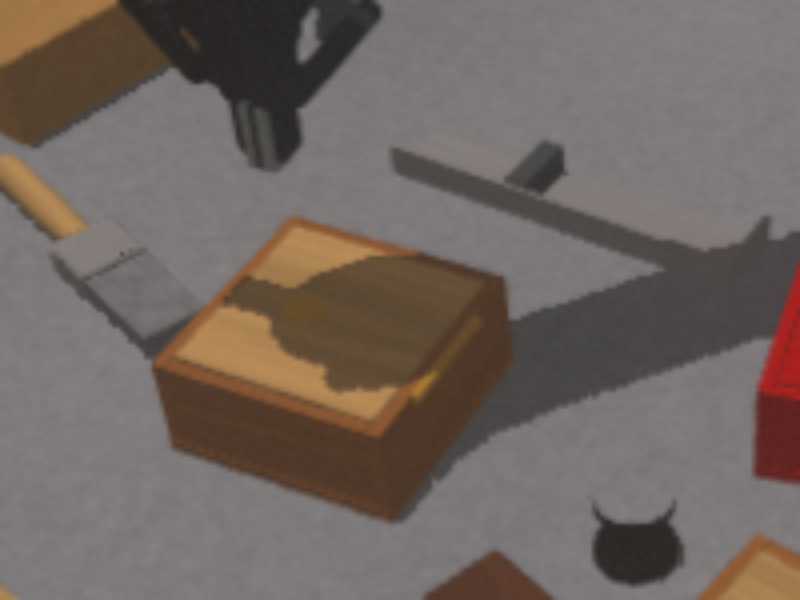

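The square lid is flush and shut, its disc at crop (305,308) between the rims. The long box measures 194 x 84 mm (given 190 x 76), with the disc at (539,120), about 48 mm from its −y end, as expected. I'll move above it, a shift of (0.116, −0.301).

{"method": "carry_out", "body": {"commands": [{"tx": 0.015,"ty": -0.04,"tz": 0,"twist": 0},{"tx": 0.033,"ty": -0.085,"tz": 0,"twist": 0},{"tx": 0.052,"ty": -0.135,"tz": 0,"twist": 0},{"tx": 0.071,"ty": -0.185,"tz": 0,"twist": 0},{"tx": 0.09,"ty": -0.235,"tz": 0,"twist": 0},{"tx": 0.106,"ty": -0.275,"tz": 0,"twist": 0},{"tx": 0.116,"ty": -0.301,"tz": 0,"twist": 0},{"tx": 0.116,"ty": -0.301,"tz": 0.02,"twist": 0},{"tx": 0.116,"ty": -0.301,"tz": 0.04,"twist": 0},{"tx": 0.116,"ty": -0.301,"tz": 0.04,"twist": 0}]}}

```text
time_s: 6.68
position: [535.4, 119.7, 74.6]
orientation: [0.0, 0.98, 0.2, -0.003]
wrist_force: [-0.2, 0.5, 0.1]
width: -0.1
```

Run:
```python
from h import *
s=bot.state();print(s['position'],s['wrist_force'],s['time_s'])
cv2.imwrite('pics/s6.png',cv2.resize(bot.snapshot('scene')[190:340,210:410],(800,600)))
cv2.imwrite('pics/w6.png',bot.snapshot('wrist'))
```

```text
[535.42590814 119.65920242  74.56878399] [-0.15593397  0.52151218  0.12516839] 6.675
```

View pics/s6.png

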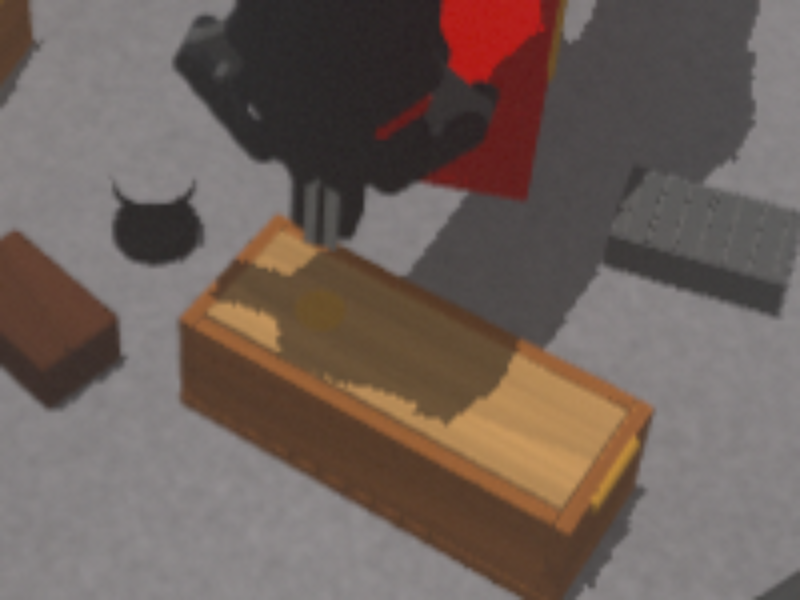

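View pics/w6.png

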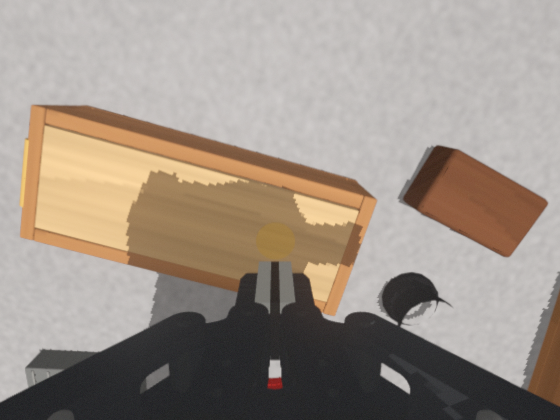

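The tip is straight above the disc: tip at crop (320,240), disc at (320,308), matching a 50 mm drop. Pressing to near contact and then to the stop.

{"method": "carry_out", "body": {"commands": [{"tx": 0.002,"ty": 0,"tz": 0.015,"twist": 0},{"tx": 0.002,"ty": 0,"tz": 0.03,"twist": 0},{"tx": 0.002,"ty": 0,"tz": 0.042,"twist": 0},{"tx": 0.002,"ty": 0,"tz": 0.05,"twist": 0},{"tx": 0.002,"ty": 0,"tz": 0.054,"twist": 0},{"tx": 0.002,"ty": 0,"tz": 0.056,"twist": 0},{"tx": 0.002,"ty": 0,"tz": 0.058,"twist": 0},{"tx": 0.002,"ty": 0,"tz": 0.058,"twist": 0}]}}

```text
time_s: 7.78
position: [539.5, 120.6, 19.1]
orientation: [0.0, 0.98, 0.2, -0.0]
wrist_force: [-1.0, -0.2, 2.1]
width: -0.3
```

{"method": "carry_out", "body": {"commands": [{"tx": 0,"ty": 0,"tz": 0.002,"twist": 0},{"tx": 0,"ty": 0,"tz": 0.003,"twist": 0},{"tx": 0,"ty": 0,"tz": 0.003,"twist": 0}]}}

```text
time_s: 8.15
position: [539.9, 120.7, 17.7]
orientation: [0.0, 0.98, 0.2, 0.0]
wrist_force: [-4.2, -0.9, 11.4]
width: 0.3
```

The stop is reached at 11.4 N. Letting go upward.

{"method": "carry_out", "body": {"commands": [{"tx": 0,"ty": 0,"tz": -0.015,"twist": 0},{"tx": 0,"ty": 0,"tz": -0.045,"twist": 0},{"tx": 0,"ty": 0,"tz": -0.085,"twist": 0},{"tx": 0,"ty": 0,"tz": -0.13,"twist": 0},{"tx": 0,"ty": 0,"tz": -0.16,"twist": 0},{"tx": 0,"ty": 0,"tz": -0.16,"twist": 0},{"tx": -0.08,"ty": 0.04,"tz": -0.16,"twist": 0},{"tx": -0.1,"ty": 0.06,"tz": -0.16,"twist": 0},{"tx": -0.1,"ty": 0.06,"tz": -0.16,"twist": 0}]}}

```text
time_s: 9.28
position: [468.3, 21.9, 175.2]
orientation: [0.001, 0.981, 0.196, -0.002]
wrist_force: [0.0, 0.6, -0.2]
width: 0.0
```

Run:
```python
from h import *
s=bot.state();print(s['position'],s['wrist_force'],s['time_s'],abs(s['dq']).max())
cv2.imwrite('pics/s7.png',cv2.resize(bot.snapshot('scene')[110:350,90:410],(800,600)))
```

```text
[468.33943534  21.91231436 175.21375582] [ 0.00817731  0.63313896 -0.15080671] 9.275 0.08379079285369076
```

View pics/s7.png

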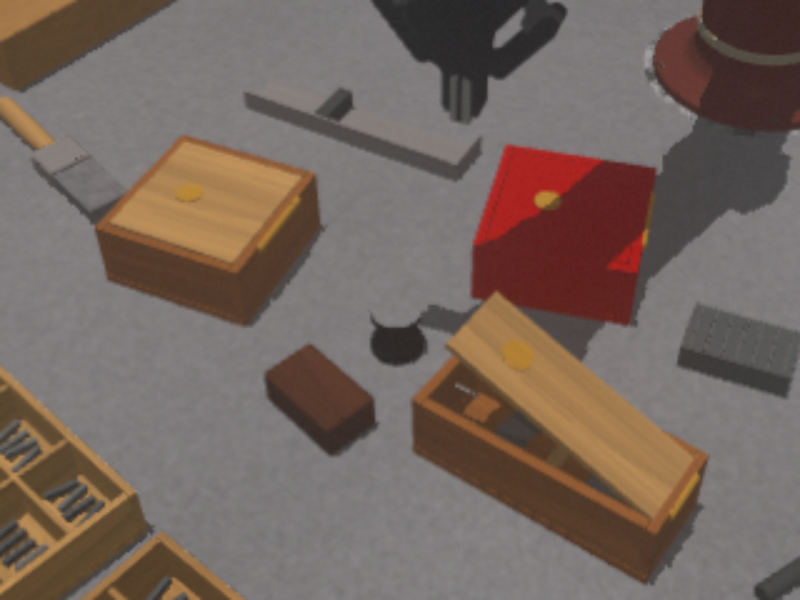

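The square lid is flush, its disc at crop (189,192). The long lid stands popped up, its disc at (518,354). The arm is clear of both. I'll let it settle, measure both discs once more and hand in.

{"method": "carry_out", "body": {"commands": [{"tx": 0,"ty": 0,"tz": 0,"twist": 0},{"tx": 0,"ty": 0,"tz": 0,"twist": 0},{"tx": 0,"ty": 0,"tz": 0,"twist": 0},{"tx": 0,"ty": 0,"tz": 0,"twist": 0}]}}

```text
time_s: 9.82
position: [471.4, 26.9, 175.9]
orientation: [-0.0, 0.98, 0.2, -0.0]
wrist_force: [0.6, 0.1, 0.5]
width: 0.2
```

Run:
```python
from h import *
im=bot.snapshot('scene')
for c in((90+189*.4,110+192*.4),(90+518*.4,110+354*.4)):
    x,y=map(round,c);h=cv2.cvtColor(im,cv2.COLOR_BGR2HSV)[y-12:y+12,x-12:x+12];r=np.median(h[10:15,10:15].reshape(-1,3),0)
    m=((h[...,1]>r[1]-25)&(h[...,0]>r[0]-2.5)).astype(np.uint8);n,l,st,ce=cv2.connectedComponentsWithStats(m);print(ce[l[12,12]]+[x-12,y-12],st[l[12,12]])
for P in((549,-205,60),(546.5,-198,87),(539,120,60),(540.8,131.5,109)):print(P,proj('scene',P))
s=bot.state();print(s['time_s'],s['wrist_force'],abs(s['dq']).max())
bot.hand_in()
```

```text
[165.27419355 186.66129032] [ 6  8 11  8 62]
[296.5862069  251.37068966] [  6   6  12  12 116]
(549, -205, 60) [164.79572272 187.74511471]
(546.5, -198, 87) [166.08616505 178.4617206 ]
(539, 120, 60) [288.94690961 269.12461715]
(540.8, 131.5, 109) [294.63222035 254.36759818]
9.875 [ 0.45103469  0.30651656 -0.99826359] 0.003511423105459887
the job is handed in; nothing more can be done
```

The square box's lid is shut and caught, and the long box's lid has popped up and stays open. I pressed each lid to its stop once and let go. The job was handed in at 9.9 s with the arm clear of both boxes.

- **Square lid:** it reached its stop at about 12.7 N. In the last scene picture its disc is at (165.3, 186.7). I predicted (164.8, 187.7) for shut and (166.1, 178.5) for popped up, so it reads as shut.
- **Long lid:** it reached its stop at about 11.4 N. Its disc is at (296.6, 251.4). I predicted (294.6, 254.4) for popped up and (288.9, 269.1) for shut, so it reads as open. The 3 to 4 px difference is about the size of the calibration error.

**What disagreed:**
- **Tool height:** the shut fingertips sat about 35 mm higher than the reported tool height implied. My first press stopped short for that reason, and I finished it by camera and force instead.
- **Disc heights:** triangulated heights came out about 4 mm above the given values.

The red look-alike was not touched.

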